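# Unplug the board's power link and hold the probe press at working depth

### The arm

A 7-joint arm with a two-finger parallel gripper is mounted at the origin on the work surface. World frame = base frame: x ahead of the robot, y to its left, z up, the work surface at z = 0. Lengths are in m, angles in rad, forces in N, time in s.
With the tool pointing down it reaches from about 0.4 to 0.85 m from the base axis. Payload 10.4 kg.
Tool frame: the origin (TCP) lies at the very end of the fingers, on their centre line; the grasp point (between the pads) lies 19 mm behind it; z points along the fingers, y is the line along which they close (so a half turn about z gives the same grasp; the last joint's range is limited). The gripper opens to 87 mm and grips with 3 to 60 N. Pads are 19 mm wide; open, the fingers measure 117 mm over their backs; the gripper's body (75 mm by 190 mm) begins 51 mm behind the grasp point.
Start: joints at [1.323, 0.332, -0.065, 1.46, 0.022, 1.35, -0.088], TCP at [0.139, -0.609, 0.201] pointing down, gripper open.
Joint ranges: [-2.6, 2.6], [-0.5, 2.12], [-1.47, 1.34], [0.16, 2.42], [-1.27, 4.41], [0.06, 2.06], [-2.6, 2.6]. Speed limits (rad/s): [2.22, 2.22, 2.79, 2.79, 3.14, 3.14, 3.14].

### API

Orientations are given as a unit quaternion [x, y, z, w].
In Python, from bench import * gives the robot as it stands.
- The arm moves only by the tool carry_out, never from a script. Its argument "deltas" is a list of rows, each an object with "hand": the finger opening in mm, from 0 to 87; "dp": the shift along the tool's x, y, z each as a share of 250 mm, from -1 to 1, a list of three; "spin": the turn about the tool's z as a share of pi rad, from -1 to 1. In form: [{"hand": hand, "dp": [dx, dy, dz], "spin": spin}, ...]. A call has 1 to 20 rows; each row is the pose to reach, as a shift and turn from the pose commanded when the call began, along the tool's axes at that moment, turning the shorter way round; what a row does not reach only later rows make up. A row lasts 1/10 s, in which the tool goes at most 50 mm and 8.59 degrees, less where a joint would pass 70% of its speed; a pose out of reach is approached as far as the arm can. A call with a number of a shift or a turn outside -1 to 1 is refused whole. A call with a gripper value outside its range is refused whole. The fingers move at their own pace and stop on an object; "force" is the grip in N (left out, the last holds). Time passes only in rows, so rows that repeat a pose let the fingers close. It gives the time, the measured TCP pose, the force, the opening and the grip force at its end, in the units of the state.
- read_state(): the state, without advancing time (a new reading comes with each control period).
- camera(name): name is "side" or "top"; returns the picture (384x512x3 uint8, red, green, blue); there is no depth.
- get_calibration(name): a dict with "fx", "fy", "cx", "cy" (pixels), "k1" (the pictures are not rectified: a ray, as slopes to the right and down, at radius r is drawn at 1 + k1 r^2 times it, then the intrinsics apply), "R" (3x3) and "t" (3): a world point X has camera coordinates R X + t. Camera axes: x right, y down, z forward; pixel columns grow to the right and rows downward; lengths in m; the calibration is good to about 2 mm. A picture is of the moment at which its call begins. get_calibration takes no time and is no camera call.
- close_job(): hands the job in; it is judged then, once.
The state is a dict: "time": time; "joint_positions": joint angles; "joint_vel": joint speeds; "joint_torque": joint torques, N m; "ee_pos": TCP position; "eef_rot": TCP orientation; "ft_force": force on the tool from outside, world axes, zero at the start; "torque": the same for the moment, N m; "width": finger opening in m; "grip_force": force on a finger pad.
Only numpy, scipy, OpenCV 4.12 (cv2) and the standard library are available. Lean on these libraries where they do the work, as an engineer would, in place of code of your own. Each camera call takes 0.05 s, during which the arm holds its last target. There are 200 camera calls.

### The job

Get the circuit board ready to be read out: pull the link plug out of the power block's socket and set it down in the parts tray without dropping it from a height. Only then press the black cap of the probe press down about 12 mm with the fingers, until its top is level with the little steel gauge post beside it (never to the bottom of its stroke, that bends the pins), and keep it there: the program finishes while the robot is still holding the cap down. Leave the bottle, the jar and the brush where they are.

Things in the scene. Friction and masses are not known exactly. Their poses are not given: they have to be found in the camera images.
- plug: Link plug, loose, 54 mm tall, about 45 g: black grip head 28 x 18 x 28 mm (x, y, z) on a brass shaft 14 x 12 mm, 26 mm long. Origin: centre of the shaft's foot, z up; the head spans 26 to 54 mm above it. At the start it is upright in the socket, foot 6 mm above the table. A sprung detent slide grips a groove in the shaft: pulling straight up takes up to about 13 N; it is free after 26 mm.
- socket_mouth (a point): Centre of the socket's mouth in the flat top of the power block, 32 mm above the table. The block is a fixed grey box 90 x 60 x 32 mm (x, y, z) centred under this point, with flat screw heads at its top corners and the steel end of the detent slide on its +x end. Axes turn with the block. The socket is 16 x 14 mm, 27 mm deep.
- tray: The parts tray: an open grey plastic box, fixed, 140 x 110 x 22 mm (x, y, z), walls and floor about 4 mm thick. Origin at the centre of its underside on the table. Empty at the start.
- probe_top (a point): Centre of the flat top of the probe press's round black cap (32 mm across, 12 mm thick), moving with it. 135 mm above the table when free; it sinks straight down when pressed. Nothing is above the cap.
- probe (a joint): Travel of the probe plunger in m: 0 free (up), grows as the cap is pressed down, 0.020 at its bottom stop. Pressing takes about 3 N at first plus 0.5 N per mm: about 9 N at the wanted 0.012, 13 N at the stop. It springs back up when let go.
- gauge_top (a point): Top of the fixed steel gauge post, 10 mm thick, 123 mm above the table: where the cap's top comes when pressed 12 mm. It stands 42 mm along the press's +x from the cap's axis, on the press's aluminium bracket (top 90 mm above the table). Axes turn with the press: fixed steel base 150 x 120 mm, green circuit board, column at its +x end.
- bottle: Bystander: a loose white plastic bottle, 56 mm across, 130 mm tall, standing. Origin at the centre of its underside.
- jar: Bystander: a small loose amber jar with a black cap, 48 mm across, 45 mm tall, standing. Origin at the centre of its underside.
- brush: Bystander: a loose cleaning brush, 120 mm long, lying along its x. Origin at the centre of its underside.
Mind the look-alikes: they are no part of the job. Several things look just like the part that bears probe_top: the one meant starts farthest from the robot's base.

How it is judged:
By the outcome, as a careful person would: the job done as asked, in the order asked, and still so for the second after the job is handed in, while the arm keeps its last pose, push and grip.
It also fails if it takes over 61 s, if anything falls off the work surface, if the arm or the gripper's body presses on something with over 40 N, if the wrist force passes 120 N, or if a joint passes its speed limit or range.

## Working session

There is one attempt and no reset: what is moved stays moved. The work goes in short steps, Python scripts to look and compute and a tool call to move; the robot and the scene stay as the last step left them, time stands still between calls to the robot, and variables do not carry over. Pictures are saved under pics/ and viewed, at most 10 in all, crops included, and the job is handed in when it is done.

Besides the shell and the picture viewer there is one more tool, called after "Call:" in YAML: its name, and indented under it one key for each argument. carry_out: Moves the arm, as the interface text tells. Its arguments: {"type":"object","properties":{"deltas":{"type":"array","items":{"type":"object","properties":{"hand":{"type":"number"},"dp":{"type":"array","items":{"type":"number","minimum":-1,"maximum":1}},"spin":{"type":"number","minimum":-1,"maximum":1}}}},"force":{"type":"number"}},"required":["deltas"]}

```bash
mkdir -p pics
python3 - <<'E'
from bench import *
import cv2
for n in("side","top"):
    cv2.imwrite(f"pics/{n}0.png",cv2.resize(camera(n)[:,:,::-1],(800,600),interpolation=cv2.INTER_CUBIC)); print(n,get_calibration(n))
print(read_state())
E
```

```text
side {'fx': 425.59059557016155, 'fy': 425.59059557016155, 'cx': 255.65789942993058, 'cy': 189.44252684408644, 'k1': 0.02191063875621678, 'R': array([[-0.94228137, -0.33410159, -0.02195319],
       [-0.1925579 ,  0.59438359, -0.78078781],
       [ 0.27391106, -0.73149455, -0.62441048]]), 't': array([0.49226038, 0.2071684 , 1.02504373])}
top {'fx': 364.08613798758074, 'fy': 364.08613798758074, 'cx': 252.01240268618793, 'cy': 191.4528274410236, 'k1': 0.03670949802669082, 'R': array([[ 2.22071621e-02, -9.99752946e-01,  9.42376933e-04],
       [-9.91972701e-01, -2.21516941e-02, -1.24496838e-01],
       [ 1.24486956e-01,  1.82990926e-03, -9.92219557e-01]]), 't': array([-0.01618146,  0.56202212,  1.20387513])}
{'time': 0.1, 'joint_positions': array([ 1.32340984,  0.33278345, -0.06468246,  1.46083933,  0.02159524,
        1.34992332, -0.08853644]), 'joint_vel': array([-0.00089199, -0.00148421, -0.00126192,  0.00037747,  0.00029042,
       -0.00014333, -0.00132669]), 'joint_torque': array([ 2.03849086e-03, -6.24543428e+01,  2.50904780e-02, -3.90714419e+01,
       -6.13660156e-02,  3.66539229e-02,  2.51845734e-05]), 'ee_pos': array([ 0.13921449, -0.60891519,  0.20035783]), 'eef_rot': array([ 9.93692305e-01,  1.12139235e-01, -9.97769434e-05, -6.21221618e-04]), 'ft_force': array([-0.17464586, -0.57227434, -0.08978332]), 'torque': array([-0.03163502,  0.02393722, -0.00484531]), 'grip_force': 0.0, 'width': 0.086671603278391}
```

View pics/top0.png

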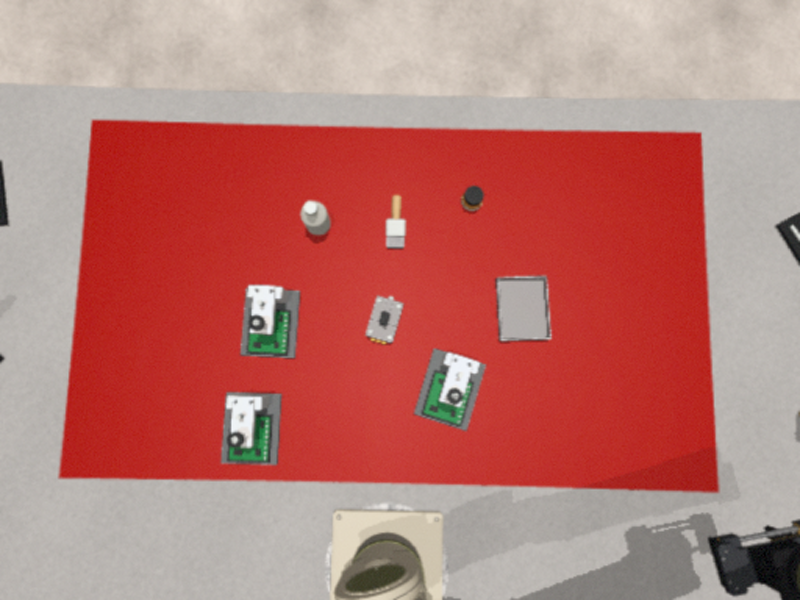

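View pics/side0.png

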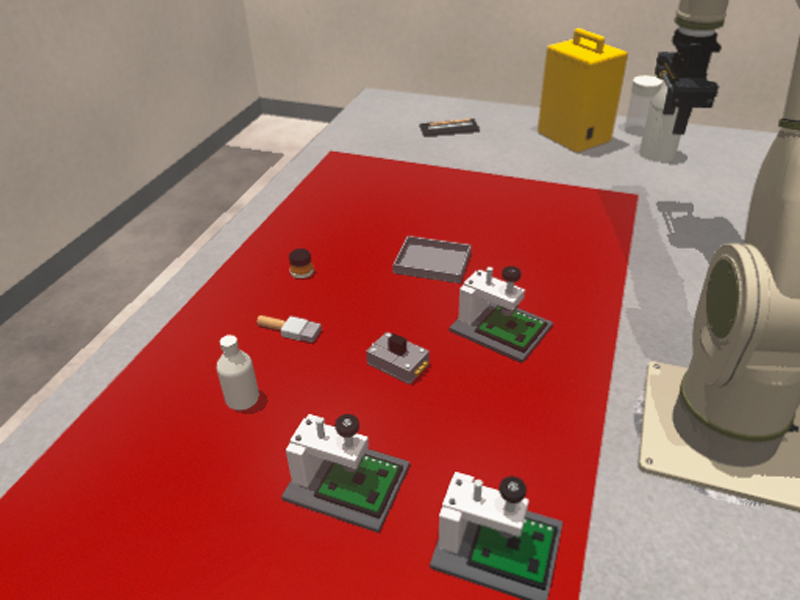

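The top view shows the plug at (384,319), the tray at (523,309), and press caps at (257,323), (235,438) and (454,396). In the side view the plug is at (397,344), and the caps are at (347,425), (513,488) and (511,273). Next I'll measure with masks.

```bash
cat > h.py <<'E'
from bench import *
import cv2, numpy as np
def ray(n,uv):
    c=get_calibration(n); K=np.array([[c['fx'],0,c['cx']],[0,c['fy'],c['cy']],[0,0,1]])
    p=cv2.undistortPoints(np.array([[uv]],float),K,np.array([c['k1'],0,0,0]))[0,0]
    d=c['R'].T@np.array([p[0],p[1],1]); return -c['R'].T@c['t'],d
def onz(n,uv,z):
    o,d=ray(n,uv); return (o+d*(z-o[2])/d[2])[:2]
def proj(n,X):
    c=get_calibration(n); K=np.array([[c['fx'],0,c['cx']],[0,c['fy'],c['cy']],[0,0,1]])
    return cv2.projectPoints(np.array([X],float),cv2.Rodrigues(c['R'])[0],c['t'],K,np.array([c['k1'],0,0,0]))[0].ravel()
def blobs(m,box,amin=15):
    x0,y0,x1,y1=box; s=np.zeros(m.shape,np.uint8); s[y0:y1,x0:x1]=m[y0:y1,x0:x1]
    return [c for c in cv2.findContours(s,cv2.RETR_EXTERNAL,cv2.CHAIN_APPROX_NONE)[0] if cv2.contourArea(c)>=amin]
E
python3 - <<'E'
from h import *
T=camera("top");S=camera("side")
dk=lambda im:(im.max(2)<70).astype(np.uint8)
for name,im,boxes,z in(("top",T,[("plug",(235,193,257,215),.06),("A",(150,195,175,218),.135),("B",(140,270,165,292),.135),("C",(280,243,302,264),.135)],0),
  ("side",S,[("plug",(244,208,264,230),.06),("A",(208,260,236,284),.135)],0)):
    for l,b,zz in boxes:
        for c in blobs(dk(im),b):
            r=cv2.minAreaRect(c); print(name,l,np.round(r[0],1),np.round(r[1],1),round(r[2]),"xy",onz(name,r[0],zz).round(4), cv2.contourArea(c))
red=((T[:,:,0]>110)&(T[:,:,1]<70)).astype(np.uint8)
for l,b,z in(("tray",(310,170,360,225),.02),("block",(230,183,263,224),.03),("baseA",(150,178,196,232),.01)):
    for c in blobs(1-red,b,200):
        r=cv2.minAreaRect(c); P=[onz("top",p,z) for p in cv2.boxPoints(r)]
        e=[P[1]-P[0],P[2]-P[1]]
        print(l,onz("top",r[0],z).round(4),[(np.linalg.norm(v).round(4),np.degrees(np.arctan2(v[1],v[0])).round(1)) for v in e])
a=np.hstack([cv2.resize(T[180:235,225:280,::-1],(395,395),interpolation=0),cv2.resize(T[180:235,145:200,::-1],(395,395),interpolation=0)])
cv2.imwrite("pics/crop.png",a)
E
```

```text
side plug [254.1 220.3] [12.1 10.3] 27 xy [0.5141 0.0316] 95.5
side A [222. 272.] [14. 12.] 90 xy [0.4953 0.2747] 136.0
tray [ 0.5528 -0.2886] [(np.float64(0.1211), np.float64(-86.7)), (np.float64(0.1451), np.float64(-178.7))]
block [0.5208 0.0161] [(np.float64(0.112), np.float64(-15.4)), (np.float64(0.0763), np.float64(-106.0))]
baseA [0.5114 0.2701] [(np.float64(0.1628), np.float64(-1.1)), (np.float64(0.126), np.float64(-93.1))]
```

View pics/crop.png

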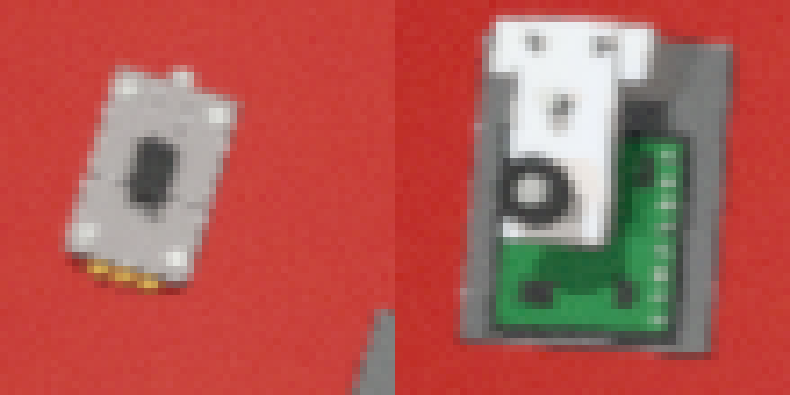

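The left crop shows the plug head centred near (153,172), at full-picture pixel (245.8,203.4). The block's long axis is tilted about 15°, with the slide at the far end. The right crop shows cap A near (533,192), at pixel (163.7,206.2), with the gauge post beyond it. I'll refine these with a looser mask and a side-view cross-check.

Run:
```python
from h import *
T=camera("top");S=camera("side")
def dk(im,t): return ((im.max(2)<t)).astype(np.uint8)
for l,n,im,b,z in(("plug","top",T,(238,194,254,214),.06),("A","top",T,(157,200,173,214),.135),("B","top",T,(142,270,162,292),.135),("C","top",T,(280,243,302,264),.135),("plug","side",S,(244,208,264,230),.045),("A","side",S,(208,260,236,284),.13)):
  for t in (85,110):
    for c in blobs(dk(im,t),b,8):
        r=cv2.minAreaRect(c); print(l,n,t,np.round(r[0],1),np.round(r[1],1),round(r[2]),"xy",onz(n,r[0],z).round(4),cv2.boundingRect(c))
def tri(a,b):
    (o1,d1),(o2,d2)=ray("top",a),ray("side",b)
    s=np.linalg.lstsq(np.c_[d1,-d2],o2-o1,rcond=None)[0]; p,q=o1+d1*s[0],o2+d2*s[1]; return (p+q)/2,np.linalg.norm(p-q)
print(tri((245.8,203.4),(254.1,220)),tri((163.7,206.2),(222,272)))
# gauge post, side crop
a=np.hstack([cv2.resize(S[255:310,180:240,::-1],(400,367),interpolation=2),cv2.resize(S[205:250,230:280,::-1],(400,367),interpolation=2)])
cv2.imwrite("pics/crop2.png",a)
s=read_state(); print(s['ee_pos'],s['eef_rot'])
```

```text
plug top 85 [245.6 203.5] [4.4 7.5] 14 xy [0.5182 0.0166] (243, 200, 6, 8)
plug top 110 [245.6 203.5] [4.9 9. ] 14 xy [0.5182 0.0166] (243, 199, 6, 10)
A top 85 [163.5 206.3] [9.4 7.4] 9 xy [0.497  0.2696] (159, 202, 10, 9)
A top 110 [163. 206.] [10. 10.] 0 xy [0.4981 0.2713] (158, 201, 11, 11)
B top 85 [150.  283.5] [13. 10.] 90 xy [0.2633 0.2974] (145, 277, 11, 14)
B top 110 [153.  282.5] [16. 17.] 0 xy [0.2663 0.2886] (145, 274, 17, 18)
C top 85 [290.2 253.2] [7.8 7.1] 45 xy [ 0.362 -0.125] (287, 249, 9, 9)
C top 110 [285.3 260.5] [12.2  3.8] 16 xy [ 0.3397 -0.1102] (280, 257, 12, 7)
C top 110 [290.5 253. ] [8.5 8. ] 63 xy [ 0.3627 -0.1257] (286, 249, 10, 10)
plug side 85 [254.  220.5] [13. 10.] 90 xy [0.5199 0.0173] (249, 214, 11, 14)
plug side 110 [254.  220.5] [13. 12.] 90 xy [0.5199 0.0173] (248, 214, 13, 14)
A side 85 [221.8 271.8] [13.4 14.1] 45 xy [0.498  0.2704] (215, 265, 15, 15)
A side 110 [222.4 272.5] [17.2 14.5] 39 xy [0.496  0.2717] (214, 265, 16, 19)
(array([0.51997175, 0.0162769 , 0.04587217]), np.float64(3.977959191658522e-05)) (array([0.4977442 , 0.27042475, 0.12935239]), np.float64(0.0003905011509265629))
[ 0.13928004 -0.60916601  0.20084323] [ 9.93689565e-01  1.12165121e-01 -3.73316194e-05 -1.81388208e-04]
```

View pics/crop2.png

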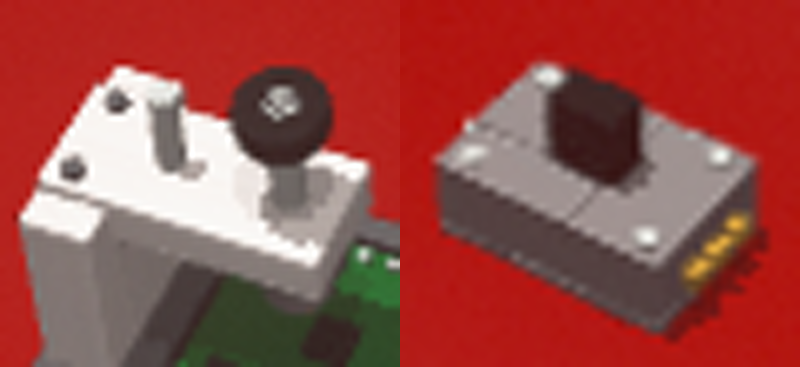

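The side crop confirms the gauge post and cap are on press A, and the plug is upright in the block with the gold contacts at its -x end. Estimates:
- **Plug:** (0.519, 0.0165), yaw −15°
- **Cap A:** (0.498, 0.270)
- **Tray:** (0.553, −0.289)

Now I move towards the plug.

Call:
carry_out:
  deltas:
    - {"hand": 50,"dp": [1,-1,0],"spin": 0}
    - {"hand": 50,"dp": [1,-1,0],"spin": 0}
    - {"hand": 50,"dp": [1,-1,0],"spin": 0}
    - {"hand": 50,"dp": [1,-1,0],"spin": 0}
    - {"hand": 50,"dp": [1,-1,0],"spin": 0}
    - {"hand": 50,"dp": [1,-1,0],"spin": 0}
    - {"hand": 50,"dp": [1,-1,0],"spin": 0}
    - {"hand": 50,"dp": [1,-1,0],"spin": 0}

```text
time: 1.1
ee_pos: [0.3309, -0.3047, 0.2016]
eef_rot: [0.993, 0.116, 0.001, 0.0]
ft_force: [0.1, -0.6, -0.2]
width: 0.05
grip_force: 0.0
```

Call:
carry_out:
  deltas:
    - {"hand": 50,"dp": [1,-1,0],"spin": 0.155}
    - {"hand": 50,"dp": [1,-1,0],"spin": 0.155}
    - {"hand": 50,"dp": [1,-1,0],"spin": 0.155}
    - {"hand": 50,"dp": [1,-1,0],"spin": 0.155}
    - {"hand": 50,"dp": [1,-1,0],"spin": 0.155}
    - {"hand": 50,"dp": [1,-1,0],"spin": 0.155}
    - {"hand": 50,"dp": [1,-1,0],"spin": 0.155}
    - {"hand": 50,"dp": [1,-1,0],"spin": 0.155}
    - {"hand": 50,"dp": [1,-1,0],"spin": 0.155}

```text
time: 2.0
ee_pos: [0.5165, -0.0065, 0.201]
eef_rot: [0.992, -0.128, 0.0, -0.001]
ft_force: [0.4, -0.4, -0.5]
width: 0.0499
grip_force: 0.0
```

```bash
cat >> h.py <<'E'
from scipy.spatial.transform import Rotation as Ro
def go(x,y,z,yaw=None):
    s=read_state(); R=Ro.from_quat(s['eef_rot']).as_matrix()
    d=R.T@(np.array([x,y,z])-s['ee_pos'])/.25
    a=np.degrees(np.arctan2(R[1,0],R[0,0]))
    sp=0 if yaw is None else -((yaw-a+90)%180-90)/180
    print("t",round(s['time'],2),"pos",s['ee_pos'].round(4),"yaw",a.round(2),"zax",R[:,2].round(3),"F",s['ft_force'].round(1),"w",round(s['width'],4),"g",round(s['grip_force'],1),"-> dp",d.round(3),"spin",round(sp,4))
E
python3 -c "
from h import *
go(.519,.0165,.2,-15)"
```

```text
t 2.0 pos [ 0.5165 -0.0065  0.201 ] yaw -14.7 zax [ 0.001  0.002 -1.   ] F [ 0.4 -0.4 -0.5] w 0.0499 g 0.0 -> dp [-0.014 -0.091  0.004] spin 0.0017
```

Call:
carry_out:
  deltas:
    - {"hand": 50,"dp": [-0.014,-0.09,0.3],"spin": 0}
    - {"hand": 50,"dp": [-0.014,-0.09,0.3],"spin": 0}
    - {"hand": 50,"dp": [-0.014,-0.09,0.3],"spin": 0}
    - {"hand": 50,"dp": [-0.014,-0.09,0.3],"spin": 0}
    - {"hand": 50,"dp": [-0.014,-0.09,0.3],"spin": 0}

```text
time: 2.5
ee_pos: [0.5188, 0.0111, 0.1279]
eef_rot: [0.991, -0.131, 0.001, 0.0]
ft_force: [-0.4, 0.7, 0.2]
width: 0.0498
grip_force: 0.0
```

```bash
python3 -c "
from h import *
go(.519,.0165,.038,-15)"
```

```text
t 2.5 pos [0.5188 0.0111 0.1279] yaw -15.1 zax [ 0.002 -0.001 -1.   ] F [-0.4  0.7  0.2] w 0.0498 g 0.0 -> dp [-0.006 -0.021  0.359] spin -0.0005
```

Call:
carry_out:
  deltas:
    - {"hand": 50,"dp": [-0.006,-0.021,0.12],"spin": 0}
    - {"hand": 50,"dp": [-0.006,-0.021,0.24],"spin": 0}
    - {"hand": 50,"dp": [-0.006,-0.021,0.32],"spin": 0}
    - {"hand": 50,"dp": [-0.006,-0.021,0.36],"spin": 0}
    - {"hand": 50,"dp": [-0.006,-0.021,0.36],"spin": 0}
    - {"hand": 50,"dp": [-0.006,-0.021,0.36],"spin": 0}

```text
time: 3.1
ee_pos: [0.5187, 0.0175, 0.0375]
eef_rot: [0.991, -0.131, 0.001, -0.0]
ft_force: [-0.2, 0.3, 1.1]
width: 0.0501
grip_force: 0.0
```

```bash
python3 -c "
from h import *
go(.519,.0165,.038,-15)
cv2.imwrite('pics/g.png',cv2.resize(camera('side')[180:260,210:310,::-1],(750,600),interpolation=2))
"
```

```text
t 3.1 pos [0.5187 0.0175 0.0375] yaw -15.05 zax [ 0.002 -0.    -1.   ] F [-0.2  0.3  1.1] w 0.0501 g 0.0 -> dp [ 0.002  0.003 -0.002] spin -0.0003
```

View pics/g.png

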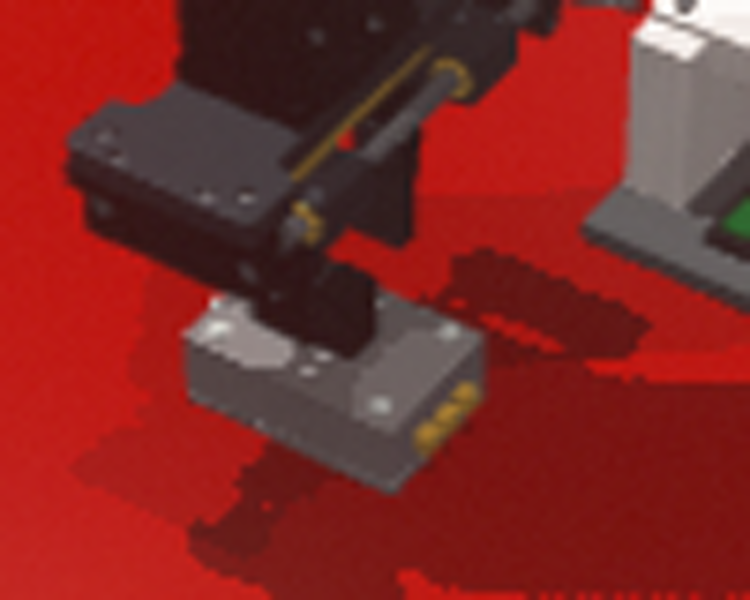

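The view shows the fingers straddling the head over the block; the near finger hides the plug at about (320,310). Closing the grip.

Call:
carry_out:
  deltas:
    - {"hand": 10,"dp": [0,0,0],"spin": 0}
    - {"hand": 10,"dp": [0,0,0],"spin": 0}
    - {"hand": 10,"dp": [0,0,0],"spin": 0}
    - {"hand": 10,"dp": [0,0,0],"spin": 0}
    - {"hand": 10,"dp": [0,0,0],"spin": 0}
    - {"hand": 10,"dp": [0,0,0],"spin": 0}
  force: 45

```text
time: 3.75
ee_pos: [0.5177, 0.0176, 0.0361]
eef_rot: [0.991, -0.131, 0.0, 0.0]
ft_force: [-0.4, -1.0, 2.1]
width: 0.016
grip_force: 45.0
```

```bash
python3 -c "
from h import *
go(.519,.0165,.038,-15); print(read_state()['torque'].round(2))
"
```

```text
t 3.75 pos [0.5177 0.0176 0.0361] yaw -15.02 zax [ 0. -0. -1.] F [-0.4 -1.   2.1] w 0.016 g 45.0 -> dp [ 0.006  0.003 -0.008] spin -0.0001
[ 0.04  0.06 -0.01]
```

Call:
carry_out:
  deltas:
    - {"hand": 10,"dp": [0,0,-0.016],"spin": 0}
    - {"hand": 10,"dp": [0,0,-0.032],"spin": 0}
    - {"hand": 10,"dp": [0,0,-0.048],"spin": 0}
    - {"hand": 10,"dp": [0,0,-0.064],"spin": 0}
    - {"hand": 10,"dp": [0,0,-0.08],"spin": 0}
    - {"hand": 10,"dp": [0,0,-0.096],"spin": 0}
    - {"hand": 10,"dp": [0,0,-0.112],"spin": 0}
    - {"hand": 10,"dp": [0,0,-0.128],"spin": 0}
    - {"hand": 10,"dp": [0,0,-0.144],"spin": 0}
    - {"hand": 10,"dp": [0,0,-0.16],"spin": 0}
    - {"hand": 10,"dp": [0,0,-0.2],"spin": 0}
    - {"hand": 10,"dp": [0,0,-0.24],"spin": 0}
    - {"hand": 10,"dp": [0,0,-0.3],"spin": 0}
    - {"hand": 10,"dp": [0,0,-0.4],"spin": 0}
    - {"hand": 10,"dp": [0,0,-0.5],"spin": 0}
    - {"hand": 10,"dp": [0,0,-0.6],"spin": 0}
    - {"hand": 10,"dp": [0,0,-0.6],"spin": 0}
    - {"hand": 10,"dp": [0,0,-0.6],"spin": 0}

```text
time: 5.55
ee_pos: [0.518, 0.0177, 0.1871]
eef_rot: [0.991, -0.131, 0.001, 0.0]
ft_force: [-0.1, 0.2, -0.7]
width: 0.0163
grip_force: 45.0
```

```bash
python3 -c "
from h import *
go(.519,-.2,.19,0)
cv2.imwrite('pics/l.png',cv2.resize(camera('side')[120:260,170:330,::-1],(685,600),interpolation=2))
"
```

```text
t 5.55 pos [0.518  0.0177 0.1871] yaw -15.02 zax [ 0.002 -0.001 -1.   ] F [-0.1  0.2 -0.7] w 0.0163 g 45.0 -> dp [ 0.23   0.84  -0.011] spin -0.0835
```

View pics/l.png

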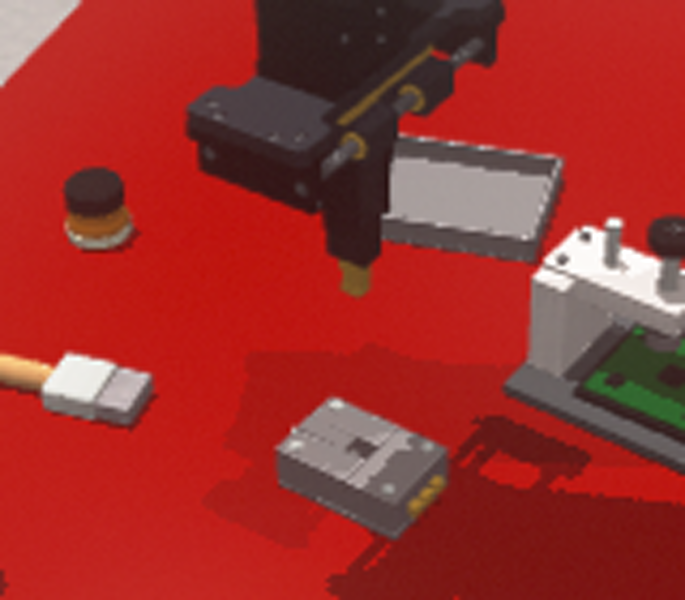

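The plug is out of the socket: the brass shaft shows below the fingers at (355,280) and the socket is empty. Carrying it to the tray.

Call:
carry_out:
  deltas:
    - {"hand": 10,"dp": [0.1,0.2,0],"spin": -0.04}
    - {"hand": 10,"dp": [0.2,0.4,0],"spin": -0.0835}
    - {"hand": 10,"dp": [0.3,0.6,0],"spin": -0.0835}
    - {"hand": 10,"dp": [0.37,0.8,0],"spin": -0.0835}
    - {"hand": 10,"dp": [0.42,0.95,0],"spin": -0.0835}
    - {"hand": 10,"dp": [0.45,1,0],"spin": -0.0835}
    - {"hand": 10,"dp": [0.45,1,0],"spin": -0.0835}
    - {"hand": 10,"dp": [0.45,1,0],"spin": -0.0835}

```text
time: 6.4
ee_pos: [0.5611, -0.2524, 0.1849]
eef_rot: [1.0, -0.0, -0.001, -0.001]
ft_force: [-0.4, 0.4, 0.5]
width: 0.0162
grip_force: 45.0
```

```bash
python3 -c "
from h import *
go(.553,-.288,.05,0)
"
```

```text
t 6.4 pos [ 0.5611 -0.2524  0.1849] yaw -0.0 zax [-0.002  0.002 -1.   ] F [-0.4  0.4  0.5] w 0.0162 g 45.0 -> dp [-0.032  0.143  0.54 ] spin -0.0
```

Call:
carry_out:
  deltas:
    - {"hand": 10,"dp": [-0.032,0.143,0],"spin": 0}
    - {"hand": 10,"dp": [-0.032,0.143,0.15],"spin": 0}
    - {"hand": 10,"dp": [-0.032,0.143,0.3],"spin": 0}
    - {"hand": 10,"dp": [-0.032,0.143,0.42],"spin": 0}
    - {"hand": 10,"dp": [-0.032,0.143,0.5],"spin": 0}
    - {"hand": 10,"dp": [-0.032,0.143,0.54],"spin": 0}
    - {"hand": 10,"dp": [-0.032,0.143,0.54],"spin": 0}
    - {"hand": 10,"dp": [-0.032,0.143,0.54],"spin": 0}

```text
time: 7.2
ee_pos: [0.5543, -0.2881, 0.0522]
eef_rot: [1.0, 0.001, 0.001, 0.0]
ft_force: [0.9, 0.1, -0.5]
width: 0.0165
grip_force: 45.0
```

Call:
carry_out:
  deltas:
    - {"hand": 10,"dp": [0,0,0.012],"spin": 0}
    - {"hand": 10,"dp": [0,0,0.024],"spin": 0}
    - {"hand": 10,"dp": [0,0,0.036],"spin": 0}
    - {"hand": 10,"dp": [0,0,0.044],"spin": 0}
    - {"hand": 10,"dp": [0,0,0.048],"spin": 0}
    - {"hand": 10,"dp": [0,0,0.052],"spin": 0}
    - {"hand": 10,"dp": [0,0,0.052],"spin": 0}

```text
time: 7.9
ee_pos: [0.5535, -0.2887, 0.038]
eef_rot: [1.0, 0.0, -0.0, 0.0]
ft_force: [-0.9, -0.0, -0.8]
width: 0.0163
grip_force: 45.0
```

```bash
python3 -c "
from h import *
go(.553,-.288,.034,0)
cv2.imwrite('pics/t.png',cv2.resize(camera('side')[120:200,220:330,::-1],(800,582),interpolation=2))
"
```

```text
t 7.9 pos [ 0.5535 -0.2887  0.038 ] yaw 0.01 zax [-0. -0. -1.] F [-0.9 -0.  -0.8] w 0.0163 g 45.0 -> dp [-0.002 -0.003  0.016] spin 0.0
```

View pics/t.png

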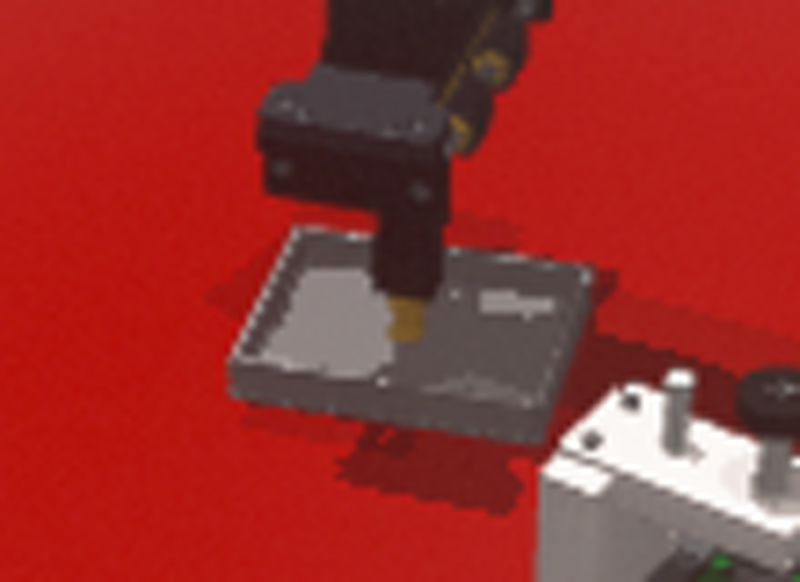

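The plug hangs over the middle of the tray with its foot at (408,335), just above the floor. The force reading shows no contact yet, so I lower gently.

Call:
carry_out:
  deltas:
    - {"hand": 10,"dp": [0,0,0.004],"spin": 0}
    - {"hand": 10,"dp": [0,0,0.008],"spin": 0}
    - {"hand": 10,"dp": [0,0,0.012],"spin": 0}
    - {"hand": 10,"dp": [0,0,0.014],"spin": 0}
    - {"hand": 10,"dp": [0,0,0.014],"spin": 0}

```text
time: 8.45
ee_pos: [0.5535, -0.2887, 0.0344]
eef_rot: [1.0, 0.0, -0.0, -0.0]
ft_force: [0.4, -0.3, -1.7]
width: 0.0161
grip_force: 45.0
```

Call:
carry_out:
  deltas:
    - {"hand": 10,"dp": [0,0,0.003],"spin": 0}
    - {"hand": 10,"dp": [0,0,0.006],"spin": 0}
    - {"hand": 10,"dp": [0,0,0.006],"spin": 0}

```text
time: 8.75
ee_pos: [0.5541, -0.2889, 0.034]
eef_rot: [1.0, 0.0, 0.001, 0.0]
ft_force: [-1.9, 0.7, 6.9]
width: 0.0162
grip_force: 45.0
```

Contact with the floor at about 7 N. Releasing.

Call:
carry_out:
  deltas:
    - {"hand": 22,"dp": [0,0,-0.001],"spin": 0}
    - {"hand": 30,"dp": [0,0,-0.001],"spin": 0}
    - {"hand": 45,"dp": [0,0,-0.001],"spin": 0}
    - {"hand": 50,"dp": [0,0,-0.001],"spin": 0}
    - {"hand": 50,"dp": [0,0,-0.001],"spin": 0}

```text
time: 9.25
ee_pos: [0.5535, -0.2886, 0.0332]
eef_rot: [1.0, 0.0, -0.0, -0.0]
ft_force: [0.0, -0.6, 0.3]
width: 0.0453
grip_force: 0.0
```

Call:
carry_out:
  deltas:
    - {"hand": 50,"dp": [0,0,-0.05],"spin": 0}
    - {"hand": 50,"dp": [0,0,-0.15],"spin": 0}
    - {"hand": 50,"dp": [0,0,-0.3],"spin": 0}
    - {"hand": 50,"dp": [0,0,-0.5],"spin": 0}
    - {"hand": 50,"dp": [0,0,-0.7],"spin": 0}
    - {"hand": 30,"dp": [0,0,-0.8],"spin": 0}
    - {"hand": 10,"dp": [0,0,-0.8],"spin": 0}
    - {"hand": 0,"dp": [0,0,-0.8],"spin": 0}
    - {"hand": 0,"dp": [0,0,-0.8],"spin": 0}
  force: 20

```text
time: 10.15
ee_pos: [0.5529, -0.2885, 0.2322]
eef_rot: [1.0, 0.0, -0.001, -0.0]
ft_force: [0.1, -0.3, -1.1]
width: 0.0258
grip_force: 0.0
```

```bash
python3 -c "
from h import *
go(.498,.27,.23,-2)
cv2.imwrite('pics/r.png',cv2.resize(camera('side')[110:210,220:350,::-1],(780,600),interpolation=2))
"
```

```text
t 10.15 pos [ 0.5529 -0.2885  0.2322] yaw 0.01 zax [-0.002  0.001 -1.   ] F [ 0.1 -0.3 -1.1] w 0.0258 g 0.0 -> dp [-0.219 -2.234  0.011] spin 0.0112
```

View pics/r.png

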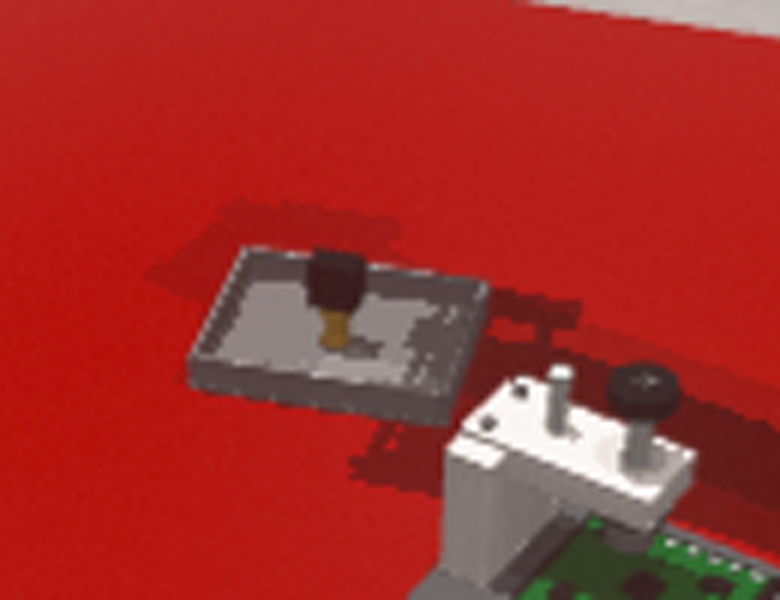

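The plug stands upright in the tray, its foot at about (335,340). Next, the press cap.

Call:
carry_out:
  deltas:
    - {"hand": 0,"dp": [-0.1,-1,0],"spin": 0}
    - {"hand": 0,"dp": [-0.1,-1,0],"spin": 0}
    - {"hand": 0,"dp": [-0.1,-1,0],"spin": 0}
    - {"hand": 0,"dp": [-0.1,-1,0],"spin": 0}
    - {"hand": 0,"dp": [-0.1,-1,0],"spin": 0}
    - {"hand": 0,"dp": [-0.1,-1,0],"spin": 0}

```text
time: 10.8
ee_pos: [0.5274, -0.0307, 0.2332]
eef_rot: [1.0, 0.005, -0.0, -0.001]
ft_force: [0.6, -0.6, 0.0]
width: 0.0008
grip_force: 0.0
```

Call:
carry_out:
  deltas:
    - {"hand": 0,"dp": [-0.1,-1,0],"spin": 0.011}
    - {"hand": 0,"dp": [-0.1,-1,0],"spin": 0.011}
    - {"hand": 0,"dp": [-0.1,-1,0],"spin": 0.011}
    - {"hand": 0,"dp": [-0.1,-1,0],"spin": 0.011}
    - {"hand": 0,"dp": [-0.1,-1,0],"spin": 0.011}
    - {"hand": 0,"dp": [-0.1,-1,0],"spin": 0.011}

```text
time: 11.4
ee_pos: [0.5003, 0.2188, 0.2328]
eef_rot: [1.0, -0.012, -0.001, -0.001]
ft_force: [-0.0, -0.2, 0.6]
width: 0.0003
grip_force: 0.0
```

```bash
python3 -c "
from h import *
go(.498,.27,.15,-2)
"
```

```text
t 11.4 pos [0.5003 0.2188 0.2328] yaw -1.37 zax [-0.002  0.003 -1.   ] F [-0.  -0.2  0.6] w 0.0003 g 0.0 -> dp [-0.014 -0.204  0.332] spin 0.0035
```

Call:
carry_out:
  deltas:
    - {"hand": 0,"dp": [-0.014,-0.204,0],"spin": 0}
    - {"hand": 0,"dp": [-0.014,-0.204,0.1],"spin": 0}
    - {"hand": 0,"dp": [-0.014,-0.204,0.2],"spin": 0}
    - {"hand": 0,"dp": [-0.014,-0.204,0.28],"spin": 0}
    - {"hand": 0,"dp": [-0.014,-0.204,0.332],"spin": 0}
    - {"hand": 0,"dp": [-0.014,-0.204,0.332],"spin": 0}
    - {"hand": 0,"dp": [-0.014,-0.204,0.332],"spin": 0}

```text
time: 12.1
ee_pos: [0.5019, 0.2624, 0.1507]
eef_rot: [1.0, -0.017, -0.0, -0.0]
ft_force: [0.1, 0.3, 0.2]
width: 0.0006
grip_force: 0.0
```

```bash
python3 -c "
from h import *
go(.498,.27,.138,-2)
cv2.imwrite('pics/c.png',cv2.resize(camera('side')[220:330,160:300,::-1],(763,600),interpolation=2))
"
```

```text
t 12.1 pos [0.5019 0.2624 0.1507] yaw -1.97 zax [-0.  0. -1.] F [0.1 0.3 0.2] w 0.0006 g 0.0 -> dp [-0.017 -0.03   0.051] spin 0.0002
```

View pics/c.png

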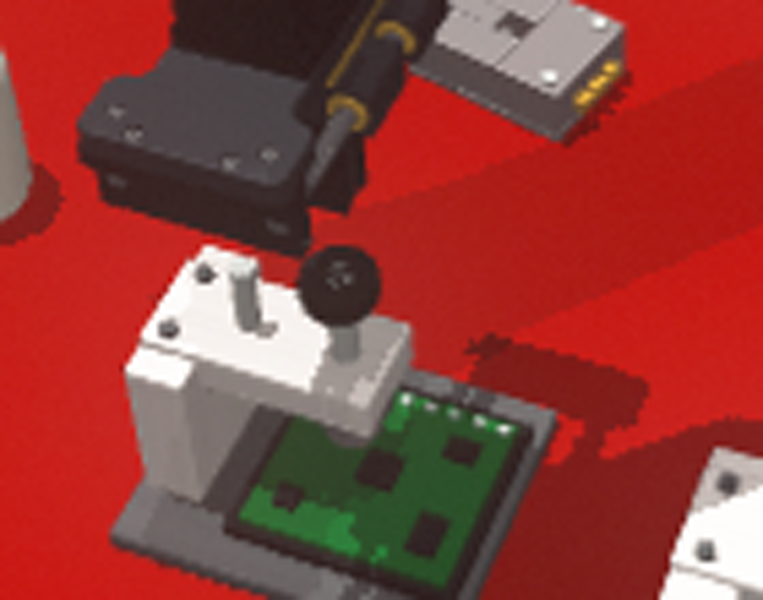

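The cap with its screw is fully visible at (340,285), but the fingertips should be right above it. I'll check by projecting the measured TCP.

```bash
python3 -c "
from h import *
s=read_state();p=s['ee_pos']; R=Ro.from_quat(s['eef_rot']).as_matrix()
for n in(p,p+[0,0,.03],p+[0,0,.07],p+R@[0,.095,-.07],p-R@[0,.095,.07],[.498,.27,.135],[.540,.2685,.123]):
  q=proj('side',n); print(q.round(1),((q-[160,220])*5.45).round(0), proj('top',n).round(1))
"
```

```text
[220.7 261.7] [331. 227.] [164.7 204.3]
[219.6 251.6] [325. 172.] [162.3 203.4]
[218.1 237.5] [316.  95.] [158.9 202.1]
[237.4 207.4] [422. -68.] [192. 204.]
[195.3 272.9] [192. 288.] [125.6 200.3]
[221.7 270. ] [336. 273.] [163.4 206. ]
[204.1 268.4] [240. 264.] [165.5 193.1]
```

The projection puts the TCP at (331,227), which matches the visible finger ends at about (335,212). The tips are 15 mm above the cap and the geometry agrees. Centre and descend.

Call:
carry_out:
  deltas:
    - {"hand": 0,"dp": [-0.017,-0.03,0],"spin": 0}
    - {"hand": 0,"dp": [-0.017,-0.03,0.02],"spin": 0}
    - {"hand": 0,"dp": [-0.017,-0.03,0.04],"spin": 0}
    - {"hand": 0,"dp": [-0.017,-0.03,0.05],"spin": 0}
    - {"hand": 0,"dp": [-0.017,-0.03,0.05],"spin": 0}
    - {"hand": 0,"dp": [-0.017,-0.03,0.05],"spin": 0}

```text
time: 12.75
ee_pos: [0.4978, 0.2699, 0.1377]
eef_rot: [1.0, -0.017, -0.0, 0.0]
ft_force: [0.2, -0.2, 0.0]
width: 0.0006
grip_force: 0.0
```

Call:
carry_out:
  deltas:
    - {"hand": 0,"dp": [0,0,0.008],"spin": 0}
    - {"hand": 0,"dp": [0,0,0.016],"spin": 0}
    - {"hand": 0,"dp": [0,0,0.024],"spin": 0}
    - {"hand": 0,"dp": [0,0,0.028],"spin": 0}
    - {"hand": 0,"dp": [0,0,0.028],"spin": 0}
    - {"hand": 0,"dp": [0,0,0.028],"spin": 0}

```text
time: 13.35
ee_pos: [0.4977, 0.27, 0.1308]
eef_rot: [1.0, -0.017, -0.0, 0.0]
ft_force: [-0.2, 0.4, 0.3]
width: 0.0005
grip_force: 0.0
```

```bash
python3 -c "
from h import *
go(.498,.27,.123,-2)
camera('top');go(.498,.27,.123,-2)
"
```

```text
t 13.35 pos [0.4977 0.27   0.1308] yaw -1.97 zax [-0. -0. -1.] F [-0.2  0.4  0.3] w 0.0005 g 0.0 -> dp [0.001 0.    0.031] spin 0.0001
t 13.4 pos [0.4978 0.2701 0.1308] yaw -1.97 zax [ 0. -0. -1.] F [-0.3  0.1  0.4] w 0.0004 g 0.0 -> dp [0.001 0.    0.031] spin 0.0002
```

No contact force at z=0.1308, though the cap top should be at 0.135. I'll look closely.

```bash
python3 -c "
from h import *
a=cv2.resize(camera('side')[235:295,190:250,::-1],(400,400),interpolation=2);b=cv2.resize(camera('top')[180:240,130:190,::-1],(400,400),interpolation=2)
cv2.imwrite('pics/d.png',np.hstack([a,b]))
p=read_state()['ee_pos'];print((proj('side',p)-[190,235])*6.667,(proj('top',p)-[130,180])*6.667)
"
```

```text
[212.76020957 242.57824505] [224.75447806 174.78816381]
```

View pics/d.png

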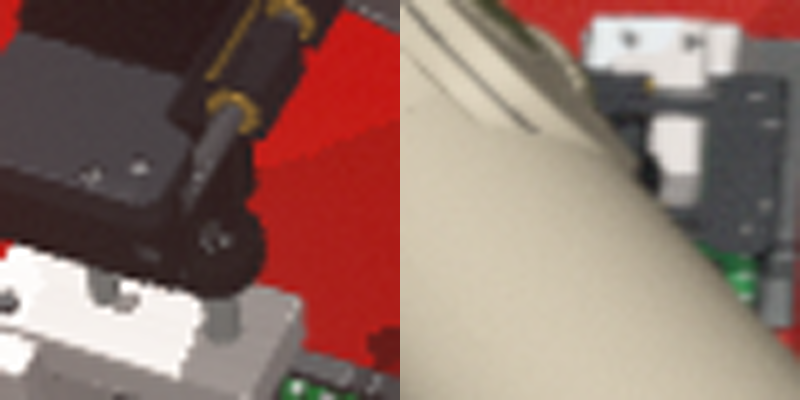

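The side view shows the cap still up (screw at (215,238)), with the dark finger meeting its back edge near (235,208). I'll read the intensities numerically to see where the fingertip ends.

```bash
python3 -c "
from h import *
a=camera('side'); np.save('base.npy',a)
g=a.max(2)
print('cols',list(range(212,234)))
for y in range(256,282): print(y,g[y,212:234])
for n in([.498,.27,.135],[.498,.254,.135],[.482,.27,.135],[.514,.27,.135],[.498,.286,.135]): print(n,proj('side',n).round(1))
p=read_state()['ee_pos'];print(proj('side',p+[0,.015,0]),proj('side',p+[0,-.015,0]),proj('side',p+[-.01,.015,0]),proj('side',p+[.01,.015,0]))
"
```

```text
cols [212, 213, 214, 215, 216, 217, 218, 219, 220, 221, 222, 223, 224, 225, 226, 227, 228, 229, 230, 231, 232, 233]
256 [ 75  74  76  75  76  76  65  61  83  93  87  80  59  50  48  70 149 189
 194 195 194 194]
257 [ 75  75  74  75  75  74  60  83  95  90  85  73  53  51  47  46 183 194
 193 193 194 194]
258 [ 76  76  75  76  76  67  54  85  94  87  78  54  50  50  49  49 183 196
 194 194 193 194]
259 [ 70  73  75  76  73  58  53  81  88  99  69  49  49  50  49  46 183 195
 195 194 174 171]
260 [ 91  76  77  75  62  54  51  75  85  81  56  49  49  49  50  47 126 168
 172 171 171 172]
261 [ 76  76  76  71  59  52  60 112  97  66  51  47  50  51  49  48 128 168
 172 171 172 171]
262 [ 76  76  73  61  54  52  68  81  72  53  47  49  47  50  49  50 126 167
 172 172 171 172]
263 [ 76  77  67  53  53  63  74  87  60  48  49  49  49  50  49  49 127 167
 173 171 172 172]
264 [ 76  73  59  53  52  65  72  65  50  48  49  48  48  50  51  96 165 172
 172 172 172 171]
265 [ 64  59  53  53  48  57  69  54  49  49  47  50  49  50  71 162 172 172
 172 172 172 172]
266 [ 54  54  56  52  48  59  62  
[... 1074 characters left out ...]
9  66 147 158
 171 172 172 172]
278 [245 215 205 110 139  99  58  49  50  51  49  49  50  50  88 145 152 157
 154 150 160 172]
279 [246 245 244 244 245 244 212 112  65  60  62  61  75 111 148 154 154 154
 153 151 152 154]
280 [247 246 246 245 245 246 245 244 141 111 115 114 111 116 152 156 156 155
 154 153 154 152]
281 [247 247 247 247 247 246 246 245 167 120 116 116 114 108 150 154 156 156
 157 155 156 155]
[0.498, 0.27, 0.135] [221.7 270. ]
[0.498, 0.254, 0.135] [224.7 264.4]
[0.482, 0.27, 0.135] [228.8 271.9]
[0.514, 0.27, 0.135] [214.6 268.1]
[0.498, 0.286, 0.135] [218.6 275.8]
[219.03057769 276.77906294] [224.71989405 266.10706742] [223.53824148 277.99819985] [214.55085413 275.56798921]
```

```bash
python3 -c "
from h import *
R=Ro.from_quat([.991,-.131,0.0005,0]).as_matrix(); p=np.array([.5187,.0175,.0375])
print('g.png near finger corners seen ~ (244,222.7)L (256,227.3)bottom (260,225.3)R')
for x in(-.01,.01):
  for y in(-.025,-.04): print(x,y,proj('side',p+R@[x,y,0]).round(1),proj('side',p+R@[x,y,-.01]).round(1))
p=read_state()['ee_pos'];s=read_state();R=Ro.from_quat(s['eef_rot']).as_matrix()
print('now')
for x in(-.01,.01):
  for y in(-.015,-.008,0,.015): print(x,y,proj('side',p+R@[x,y,0]).round(1))
"
```

```text
g.png near finger corners seen ~ (244,222.7)L (256,227.3)bottom (260,225.3)R
-0.01 -0.025 [252.2 229.7] [252.1 226.9]
-0.01 -0.04 [248.8 233. ] [248.7 230.3]
0.01 -0.025 [245.9 226.7] [245.8 224. ]
0.01 -0.04 [242.6 230.1] [242.4 227.3]
now
-0.01 -0.015 [223.2 278.1]
-0.01 -0.008 [224.7 275.5]
-0.01 0 [226.3 272.7]
-0.01 0.015 [229.3 267.4]
0.01 -0.015 [214.4 275.4]
0.01 -0.008 [215.9 272.9]
0.01 0 [217.5 270.1]
0.01 0.015 [220.6 264.9]
```

```bash
python3 -c "
from h import *
print('plug foot pred',proj('side',[.5535,-.2887,.004]),'seen 275.8,166.7; head c pred',proj('side',[.5535,-.2887,.044]),'seen 276.2,156.7')
print('t.png tip seen 276.1,160.9; pred',[proj('side',[.5535,-.2887+d,.038]).round(1) for d in(.009,.016,.024)])
print('l.png tip seen 253.5,181.1; pred',[proj('side',[.518,.0177+d,.187]).round(1) for d in(.009,.016,.024)])
"
```

```text
plug foot pred [276.2663855  166.66515319] seen 275.8,166.7; head c pred [276.37143901 156.47275096] seen 276.2,156.7
t.png tip seen 276.1,160.9; pred [array([275.5, 159.6]), array([274.9, 160.7]), array([274.1, 162.1])]
l.png tip seen 253.5,181.1; pred [array([252. , 180.1]), array([251. , 181.7]), array([249.9, 183.7])]
```

TCP lateral accuracy is confirmed by the plug's place in the tray. The tips may physically end higher than stated when closed, so I descend in small force-guarded steps.

Call:
carry_out:
  deltas:
    - {"hand": 0,"dp": [0,0,0.006],"spin": 0}
    - {"hand": 0,"dp": [0,0,0.012],"spin": 0}
    - {"hand": 0,"dp": [0,0,0.012],"spin": 0}

```text
time: 13.85
ee_pos: [0.4976, 0.2699, 0.1275]
eef_rot: [1.0, -0.017, -0.0, 0.0]
ft_force: [0.4, 0.6, -1.2]
width: 0.0006
grip_force: 0.0
```

```bash
python3 -c "
from h import *
go(.498,.27,.123,-2)
a=camera('side').max(2)
for y in range(260,282): print(y,a[y,214:232])
go(.498,.27,.123,-2)
"
```

```text
t 13.85 pos [0.4976 0.2699 0.1275] yaw -1.97 zax [-0. -0. -1.] F [ 0.4  0.6 -1.2] w 0.0006 g 0.0 -> dp [ 0.002 -0.     0.018] spin 0.0002
260 [ 75  75  75  62  52  66 122 110  82  54  47  47  49  44 126 168 172 171]
261 [ 76  74  70  56  51  68 111  95  61  47  46  49  48  47  93 163 171 172]
262 [ 75  74  61  53  53  97 102  76  51  48  45  49  49  46  94 163 171 172]
263 [ 76  66  53  50  62 105  89  56  48  47  47  49  49  47  93 163 171 172]
264 [ 72  58  52  58  74  81  64  48  47  47  46  48  50  46  95 165 171 172]
265 [ 64  52  50  58  73  69  52  49  48  47  46  49  49  66 129 167 172 172]
266 [ 53  53  48  58  71  57  49  46  48  47  46  50  50 128 167 172 171 172]
267 [ 52  51  48  50  66  51  47  48  47  48  47  48  50  49  97 164 172 172]
268 [ 53  50  48  47  50  48  47  48  48  49  47  48  49  49  52 162 172 172]
269 [ 50  50  47  48  49  49  49  48  59  51  48  47  49  50  50  97 165 172]
270 [ 49  48  49  48  49  51  49  63  64  63  51  50  50  49  48  97 164 172]
271 [ 49  49  48  49  49  50  79  66  53 100  72  53  50  50  50  69 162 172]
272 [ 48  49  48  48  49  
[... 190 characters left out ...]
  48  95 165 172]
275 [ 53  48  49  49  47  51  51  51  52  52  50  49  50  50  48 126 167 173]
276 [ 49  50  49  53  51  48  50  50  50  49  50  49  49  48  95 165 172 171]
277 [ 50  49  50  58  51  51  49  49  49  48  48  48  48  64 147 159 171 173]
278 [ 49  48  49  49  51  49  49  49  49  49  48  51  87 144 152 155 154 151]
279 [109  90  56 195 204 110  64  61  60  60  73 110 148 154 153 153 152 152]
280 [244 243 243 244 245 244 140 111 113 115 109 116 152 156 156 155 154 153]
281 [247 247 247 246 245 245 166 118 116 116 113 107 149 155 155 157 156 155]
t 13.9 pos [0.4976 0.2699 0.1276] yaw -1.97 zax [-0. -0. -1.] F [ 0.6 -0.1  0.3] w 0.0002 g 0.0 -> dp [ 0.001 -0.     0.018] spin 0.0002
```

The screw's upper rows are now being covered, so the tip is above the cap and coming down on it with no contact yet. I continue in small steps.

Call:
carry_out:
  deltas:
    - {"hand": 0,"dp": [0,0,0.006],"spin": 0}
    - {"hand": 0,"dp": [0,0,0.012],"spin": 0}
    - {"hand": 0,"dp": [0,0,0.012],"spin": 0}

```text
time: 14.2
ee_pos: [0.4976, 0.27, 0.1245]
eef_rot: [1.0, -0.017, -0.0, 0.0]
ft_force: [-0.6, -0.8, -0.1]
width: 0.0004
grip_force: 0.0
```

Call:
carry_out:
  deltas:
    - {"hand": 0,"dp": [0,0,0.004],"spin": 0}
    - {"hand": 0,"dp": [0,0,0.008],"spin": 0}
    - {"hand": 0,"dp": [0,0,0.008],"spin": 0}

```text
time: 14.5
ee_pos: [0.4976, 0.27, 0.1226]
eef_rot: [1.0, -0.017, -0.0, 0.0]
ft_force: [0.3, 0.5, -1.0]
width: 0.0008
grip_force: 0.0
```

```bash
python3 -c "
from h import *
a=camera('side').max(2)
for y in range(262,283): print(y,a[y,214:232])
go(.498,.27,.123,-2)
"
```

```text
262 [ 74  75  75  64  53  65  89 104  84  55  46  47  49  46  92 163 170 171]
263 [ 75  74  70  55  50  56  83  93  63  46  43  47  49  47  92 162 171 171]
264 [ 75  74  57  50  50  74 100  76  50  47  45  48  50  46  94 165 171 171]
265 [ 76  68  55  51  58  83  88  60  47  47  47  46  49  47  65 161 172 172]
266 [ 72  56  51  53  65  95  67  47  44  46  46  46  49  47  93 164 171 171]
267 [ 66  54  51  52  72  71  53  47  47  44  46  46  49  47  96 164 171 171]
268 [ 54  50  49  51  70  59  49  45  46  46  46  47  48  48  48 161 171 171]
269 [ 54  49  48  45  66  51  48  48  48  47  46  47  49  49  47  95 164 171]
270 [ 52  51  46  46  55  48  45  46  47  46  47  46  48  47  48  97 164 171]
271 [ 51  48  48  45  47  47  79  65  52  47  46  46  48  49  49  66 161 171]
272 [ 48  48  45  46  49  49  51  79  56  46  49  50  48  48  47  65 162 171]
273 [ 46  48  48  48  49  48  50  50  48  49  49  48  50  47  46  67 162 173]
274 [ 47  48  47  47  49  49  48  49  48  50  49  49  48  48  47  95 164 172]
275 [ 49  47  48  48  47  50  50  51  50  50  48  48  46  45  47 126 166 170]
276 [ 56  49  48  45  48  49  49  48  48  48  49  48  47  46  93 164 172 171]
277 [ 49  48  47  47  46  48  48  49  46  49  48  46  46  62 147 156 169 172]
278 [ 47  48  49  53  53  49  49  46  46  47  48  47  87 144 152 155 153 150]
279 [ 49  48  48  52 140  98  64  58  59  58  72 109 148 153 153 154 153 150]
280 [ 54  47  46  84 239 244 140 111 113 113 110 115 152 156 154 155 153 153]
281 [214 109  87 195 243 244 165 118 113 114 111 106 148 155 155 155 156 156]
282 [244 245 245 246 246 246 157 115 114 114 111 107 150 154 154 154 154 155]
t 14.55 pos [0.4977 0.27   0.1227] yaw -1.97 zax [-0. -0. -1.] F [-0.3  0.5  0.1] w 0.0003 g 0.0 -> dp [ 0.001  0.    -0.001] spin 0.0002
```

Call:
carry_out:
  deltas:
    - {"hand": 0,"dp": [0,0,0.004],"spin": 0}
    - {"hand": 0,"dp": [0,0,0.008],"spin": 0}
    - {"hand": 0,"dp": [0,0,0.008],"spin": 0}

```text
time: 14.85
ee_pos: [0.4977, 0.27, 0.1206]
eef_rot: [1.0, -0.017, -0.0, 0.0]
ft_force: [1.2, 0.5, 0.1]
width: 0.0008
grip_force: 0.0
```

Call:
carry_out:
  deltas:
    - {"hand": 0,"dp": [0,0,0.004],"spin": 0}
    - {"hand": 0,"dp": [0,0,0.008],"spin": 0}
    - {"hand": 0,"dp": [0,0,0.008],"spin": 0}

```text
time: 15.15
ee_pos: [0.4977, 0.27, 0.1186]
eef_rot: [1.0, -0.017, -0.0, 0.0]
ft_force: [-0.5, -0.1, -0.2]
width: 0.0006
grip_force: 0.0
```

Call:
carry_out:
  deltas:
    - {"hand": 0,"dp": [0,0,0.004],"spin": 0}
    - {"hand": 0,"dp": [0,0,0.008],"spin": 0}
    - {"hand": 0,"dp": [0,0,0.008],"spin": 0}

```text
time: 15.45
ee_pos: [0.4977, 0.27, 0.1166]
eef_rot: [1.0, -0.017, -0.0, 0.0]
ft_force: [-0.1, 0.5, -1.0]
width: 0.0003
grip_force: 0.0
```

```bash
python3 -c "
from h import *
a=camera('side').max(2)
for y in range(264,283): print(y,a[y,214:232])
go(.498,.27,.123,-2)
"
```

```text
264 [ 75  74  75  71  56  55  90 112  95  60  45  48  47  45  93 162 170 170]
265 [ 73  75  73  64  53  48  83 101  77  50  46  46  46  44  65 160 171 169]
266 [ 75  73  71  55  51  57 106  91  55  45  45  45  48  46  64 161 170 170]
267 [ 77  73  59  49  48  74  96  67  47  45  46  47  47  45  45 161 170 171]
268 [ 75  66  53  50  59  71  79  54  43  46  45  47  46  45  44 160 170 171]
269 [ 71  56  49  48  71  71  60  48  44  45  46  45  48  47  48  95 164 170]
270 [ 60  51  49  47  71  67  49  45  44  45  44  45  47  46  48  94 163 170]
271 [ 51  51  48  45  60  54  46  46  44  45  45  43  46  47  46  66 161 171]
272 [ 52  52  46  46  54  49  46  45  46  45  44  44  46  48  47  65 161 171]
273 [ 53  48  46  46  44  46  48  47  48  46  47  45  47  49  46  66 161 171]
274 [ 48  46  45  47  47  48  48  49  47  47  48  48  47  46  44  93 163 172]
275 [ 47  45  47  44  46  47  47  49  48  50  46  46  46  46  44 126 165 171]
276 [ 46  46  45  45  47  46  45  48  48  46  44  46  45  45  94 162 171 170]
277 [ 45  46  45  44  46  45  47  46  45  46  46  46  46  60 146 157 169 171]
278 [ 57  47  47  46  46  47  45  47  47  45  45  44  86 144 151 155 152 150]
279 [ 58  48  46  45  45  84  61  58  58  57  70 108 146 152 152 152 150 150]
280 [ 46  46  47  46  55 194 123 110 111 113 109 114 150 156 155 154 153 153]
281 [ 46  46  47  50  95 237 163 117 113 113 112 105 147 153 154 154 155 154]
282 [ 46  45  45  46 195 243 156 114 113 113 112 105 149 153 153 153 153 153]
t 15.5 pos [0.4977 0.27   0.1167] yaw -1.97 zax [-0. -0. -1.] F [-0.2  0.5  0.5] w 0.0008 g 0.0 -> dp [ 0.001 -0.    -0.025] spin 0.0002
```

Call:
carry_out:
  deltas:
    - {"hand": 0,"dp": [0,0,0.004],"spin": 0}
    - {"hand": 0,"dp": [0,0,0.008],"spin": 0}
    - {"hand": 0,"dp": [0,0,0.008],"spin": 0}

```text
time: 15.8
ee_pos: [0.4976, 0.27, 0.1146]
eef_rot: [1.0, -0.017, -0.0, 0.0]
ft_force: [0.4, 0.0, -0.5]
width: 0.0006
grip_force: 0.0
```

Call:
carry_out:
  deltas:
    - {"hand": 0,"dp": [0,0,0.004],"spin": 0}
    - {"hand": 0,"dp": [0,0,0.008],"spin": 0}
    - {"hand": 0,"dp": [0,0,0.008],"spin": 0}

```text
time: 16.1
ee_pos: [0.4978, 0.2701, 0.1129]
eef_rot: [1.0, -0.017, 0.0, 0.0]
ft_force: [-0.7, -0.2, 3.6]
width: 0.0003
grip_force: 1.8
```

```bash
python3 -c "
from h import *
a=camera('side')
for y in range(262,283): print(y,a[y,216:232].max(1))
go(.498,.27,.123,-2)
"
```

```text
262 [ 72  73  72  55  52  85  93  87  79  63  47  44  71  76 130 165]
263 [ 74  73  73  53  79  91  88  83  72  51  46  44  93 162 169 170]
264 [ 72  73  72  60  83  94  85  77  54  49  48  45  92 162 169 171]
265 [ 73  74  59  50  90  87  98  67  45  47  48  45  94 164 170 170]
266 [ 75  68  55  49  88  84  84  55  43  45  47  45  64 161 170 170]
267 [ 72  55  50  49  80  94  63  46  44  45  48  45  63 161 170 171]
268 [ 67  52  50  65  79  76  52  43  43  45  47  47  44 159 171 171]
269 [ 54  50  53  82  89  58  45  42  45  45  45  47  45 126 166 170]
270 [ 49  47  65  71  64  48  43  43  43  43  46  47  47  94 162 170]
271 [ 50  47  69  69  51  45  43  44  44  45  47  47  48  65 160 169]
272 [ 50  44  61  58  47  45  45  44  43  45  46  47  45  64 161 171]
273 [ 45  44  53  49  45  44  43  43  43  44  47  47  47  65 160 170]
274 [ 46  45  49  47  45  46  44  44  44  41  46  46  45  65 162 170]
275 [ 44  44  46  47  47  46  48  47  47  46  47  44  45 124 166 171]
276 [ 46  44  45  47  48  48  44  47  43  43  46  44  44 159 170 170]
277 [ 45  46  45  46  46  45  47  45  45  47  44  44 111 151 170 169]
278 [ 45  44  45  46  46  47  45  44  44  45  45 111 146 153 153 148]
279 [ 46  44  46  82  53  45  46  46  45  74 144 150 152 151 152 149]
280 [ 45  47  46 193 111  89 109 111 108 112 151 155 153 153 153 151]
281 [ 45  45  49 194 130 112 112 113 111 104 147 152 153 155 155 154]
282 [ 47  45  58 198 140 113 113 114 110 106 149 153 152 153 153 153]
t 16.15 pos [0.4978 0.27   0.1129] yaw -1.97 zax [ 0. -0. -1.] F [-0.9 -2.   3.9] w 0.0007 g 1.8 -> dp [ 0.001  0.    -0.04 ] spin 0.0002
```

Contact: 3.8 N, pad force 1.8 N, and the cap's lower edge has begun to move. First touch was at TCP z≈0.1143, so the target is about 0.1023. I'll go down 8 mm and check force and image.

Call:
carry_out:
  deltas:
    - {"hand": 0,"dp": [0,0,0.006],"spin": 0}
    - {"hand": 0,"dp": [0,0,0.012],"spin": 0}
    - {"hand": 0,"dp": [0,0,0.018],"spin": 0}
    - {"hand": 0,"dp": [0,0,0.024],"spin": 0}
    - {"hand": 0,"dp": [0,0,0.03],"spin": 0}
    - {"hand": 0,"dp": [0,0,0.03],"spin": 0}
    - {"hand": 0,"dp": [0,0,0.03],"spin": 0}

```text
time: 16.85
ee_pos: [0.4978, 0.2701, 0.1055]
eef_rot: [1.0, -0.017, 0.0, 0.0]
ft_force: [-2.0, -1.9, 7.0]
width: 0.0006
grip_force: 3.6
```

```bash
cat > cap.py <<'E'
from h import *
from scipy.ndimage import gaussian_filter
b=np.load('base.npy').astype(np.float32); a=camera('side').astype(np.float32)
# lower edge of the cap: dark -> light crossing per column, in base and now
def edge(im,c):
    v=im[:,c].max(1)
    for y in range(274,290):
        if v[y]<80<=v[y+1]: return y+(80-v[y])/(v[y+1]-v[y])
for c in range(219,229): 
    e0,e1=edge(b,c),edge(a,c); print(c,e0 and round(e0,2),e1 and round(e1,2))
for d in(0,.01,.012,.014): print(d,proj('side',[.498,.286,.123-d]).round(2),proj('side',[.489,.283,.123-d]).round(2))
F=[]
for i in range(6): camera('side'); F.append(read_state()['ft_force'])
print('F mean',np.mean(F,0).round(2)); go(.498,.27,.1023,-2)
E
python3 cap.py
```

```text
219 278.49 281.97
220 279.2 281.58
221 279.39 282.09
222 279.34 282.21
223 279.36 282.2
224 279.14 281.85
225 278.49 281.55
226 277.79 280.88
227 277.18 280.21
228 275.67 278.88
0 [219.03 279.59] [223.64 279.59]
0.01 [219.4  282.74] [223.97 282.74]
0.012 [219.47 283.36] [224.04 283.36]
0.014 [219.54 283.98] [224.1  283.98]
F mean [-2.19 -1.61  7.47]
t 17.2 pos [0.4978 0.2701 0.1055] yaw -1.97 zax [ 0. -0. -1.] F [-2.2 -1.3  8.1] w 0.0004 g 3.6 -> dp [0.001 0.    0.013] spin 0.0002
```

Three agreeing estimates put the cap about 9 mm down: force 8.9, image 9.2, TCP 8.8. 3 mm to go.

Call:
carry_out:
  deltas:
    - {"hand": 0,"dp": [0,0,0.004],"spin": 0}
    - {"hand": 0,"dp": [0,0,0.008],"spin": 0}
    - {"hand": 0,"dp": [0,0,0.012],"spin": 0}
    - {"hand": 0,"dp": [0,0,0.012],"spin": 0}
    - {"hand": 0,"dp": [0,0,0.012],"spin": 0}
    - {"hand": 0,"dp": [0,0,0.012],"spin": 0}

```text
time: 17.8
ee_pos: [0.4978, 0.2701, 0.1027]
eef_rot: [1.0, -0.017, 0.0, 0.0]
ft_force: [-2.9, -2.1, 8.1]
width: 0.0006
grip_force: 4.3
```

```bash
python3 cap.py
```

```text
219 278.49 282.86
220 279.2 282.59
221 279.39 283.15
222 279.34 282.81
223 279.36 282.78
224 279.14 282.82
225 278.49 282.4
226 277.79 281.86
227 277.18 280.88
228 275.67 279.88
0 [219.03 279.59] [223.64 279.59]
0.01 [219.4  282.74] [223.97 282.74]
0.012 [219.47 283.36] [224.04 283.36]
0.014 [219.54 283.98] [224.1  283.98]
F mean [-2.54 -2.3   8.47]
t 18.15 pos [0.4978 0.2701 0.1027] yaw -1.97 zax [ 0. -0. -1.] F [-2.2 -2.4  8.9] w 0.0003 g 4.3 -> dp [0.001 0.    0.002] spin 0.0002
```

Call:
carry_out:
  deltas:
    - {"hand": 0,"dp": [0,0,0.0015],"spin": 0}
    - {"hand": 0,"dp": [0,0,0.0015],"spin": 0}
    - {"hand": 0,"dp": [0,0,0.0015],"spin": 0}
    - {"hand": 0,"dp": [0,0,0.0015],"spin": 0}

```text
time: 18.55
ee_pos: [0.4978, 0.2701, 0.1023]
eef_rot: [1.0, -0.017, 0.0, 0.0]
ft_force: [-2.3, -2.0, 8.5]
width: 0.0006
grip_force: 4.4
```

```bash
python3 cap.py | tail -2; python3 -c "
from bench import *
print(close_job())"
```

```text
F mean [-2.83 -2.23  9.13]
t 18.9 pos [0.4978 0.2701 0.1023] yaw -1.97 zax [ 0. -0. -1.] F [-2.7 -2.3  9.1] w 0.0004 g 4.4 -> dp [0.001 0.    0.   ] spin 0.0002
the job is handed in; nothing more can be done
None
```

I handed the job in at 18.9 s with the plug standing upright in the parts tray and the far press's cap held about 12 mm down at 9.1 N; the 12 mm is inferred from force, image shift and finger travel, since I never saw the cap level with the gauge post.

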